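# Load a covered staining dish on the sloping rocker

### The job

Set the blue staining dish on the rocker's sloping platform, lengthways down the slope with its lower end up against the bottom lip, lowering it until it lies flat before you let go. Then lift the lid up off its two hooks by the orange handle, lay it fully down over the dish before letting go of it, and last press the green start button fully in and release it. Leave the white bottle, the amber jar and the tube rack where they stand.

Things in the scene. Friction and masses are not known exactly. Their poses are not given: they have to be found in the camera images.
- dish: open-topped light-blue rectangular plastic dish, 130 mm long (its x) x 62 mm wide (its y) x 42 mm high, walls 4 mm, about 180 g. Starts standing upright on the bench, to the left or right of the rocker. Origin: centre of its underside, z up. Grip it across its 62 mm width.
- lid: pale lid: plate 146 (its x) x 78 (its y) x 4 mm, with a skirt reaching 10 mm below the plate's underside; inside the skirt 138 x 70 mm, so 4 mm play all round the dish; about 110 g. Origin: centre of the plate's underside, the face that rests on the dish's rim; z up. Fits either way round. Starts hanging level by its arched handle from the stand's two hooks.
- lid_bar (a point): middle of the lid's orange handle bar, 58 mm above the lid's origin; axes as the lid. The bar is 12 x 12 mm square, 126 mm long along the lid's x, on two end posts 10 mm thick at x = -58 and +58 mm. The hooks pass under it about 35 mm either side of the middle (up to 7 mm off); the middle is free to grip.
- stand: fixed dark steel drip stand, left or right of the rocker. Origin on the bench under the handle, z up. Two 12 mm posts at x = +96, y = -35 and +35 mm, 150 mm high; from each an 8 mm steel hook runs level towards -x, upper face at 150 mm, to x = -30 mm, where its tip turns up to 164 mm. Raise the bar 18 to 36 mm (higher, the plate meets the hooks), then 110 mm along -x.
- rocker: fixed platform rocker, blue and cream, about 270 mm long and 190 mm wide, standing on the bench. Origin on the bench under its middle, z up, its -x faces the robot. Its near side is a slanted cream panel with the green button; above it stands the dark sloping platform, its low edge towards the robot, high edge up to 200 mm above the bench.
- platform_lip (a point): mid-width point on the platform's flat upper face at the inner foot of its bottom lip. x runs up the slope (away from the robot), y across, z square to the face. Slope 22 to 32 degrees (varies), held stiffly. Face 203 mm long from the lip, 170 mm wide between side edges 4 mm high; the lip is 12 mm high, full width. A dish against the lip has its centre at x = 65 mm.
- start_top (a point): centre of the face of the green round start button (32 mm across) on the rocker's slanted panel; its z axis points out of the button, 20 degrees from vertical towards the robot; push against z. The platform's low edge stands about 35 mm beyond the button's middle (away from the robot) and 35 mm higher.
- start (a joint): travel of the start button: 0 out, 0.006 m fully in; a spring of about 5 N at full travel pushes it back out
- bottle: white plastic bottle, 64 mm across, 150 mm high, bystander beyond the work; origin at the centre of its underside
- jar: amber jar with a blue cap, 72 mm across, 100 mm high, bystander beyond the work; origin at the centre of its underside
- tube_rack: blue rack of capped tubes, 70 x 200 mm (its y), 101 mm high, bystander at the side; origin at the centre of its underside
Not all that is in view belongs to the job. Of the things that look like the dish, the largest one is meant.

How it is judged:
By the outcome, as a careful person would: the job done as asked, in the order asked, and still so for the second after the job is handed in, with the robot touching nothing.
It also fails if it takes over 67 s, if anything falls off the work surface, if the arm or the gripper's body presses on something with over 40 N, if the wrist force passes 120 N, or if a joint passes its speed limit or range.

### The arm

A 6-joint arm with a two-finger parallel gripper is mounted at the origin on the work surface. World frame = base frame: x ahead of the robot, y to its left, z up, the work surface at z = 0. Lengths are in mm, angles in rad, forces in N, time in s.
With the tool pointing down it reaches from about 325 to 775 mm from the base axis. Payload 5.5 kg.
Tool frame: the origin (TCP) lies at the very end of the fingers, on their centre line; the grasp point (between the pads) lies behind it (grip_point_offset is the z of the grasp point in the tool frame, in mm); z points along the fingers, y is the line along which they close (so a half turn about z gives the same grasp; the last joint's range is limited). The gripper opens to 85 mm and grips with 20 to 120 N. Pads are 22 mm wide; open, the fingers measure 114 mm over their backs; the gripper's body (76 mm by 85 mm) begins 54 mm behind the grasp point. The pads swing forward as they close: fully open they stand 13 mm farther back than shut.
Start: joints at [1.28, 0.091, 1.231, -0, 1.82, -0.057], TCP at [139.009, 583.689, 231.275] pointing down, gripper open.
Joint ranges: [-2.87, 2.87], [-0.86, 2.18], [0.17, 2.46], [-1.51, 4.65], [0.06, 2.69], [-2.65, 2.65]. Speed limits (rad/s): [2.57, 2.57, 3.01, 3.14, 3.14, 3.14].

### API

Orientations are given as a rotation vector (axis times angle).
In Python, from cell import get_state, capture, camera_params, finish_job, grip_point_offset gives the robot as it stands.
- The arm moves only by the tool carry_out, never from a script. Its argument "series" is a list of rows, each a list of 2 entries, a list of its own where there are three numbers: the shift along the world's x, y, z in mm, then the turn, a rotation vector about the world's x, y, z in rad. In form: [[[x, y, z], [wx, wy, wz]], ...]. A call has exactly 10 rows; each row shifts and turns the commanded pose from where the row before left it; what a row does not reach is not made up. A row lasts 1/12 s, in which the tool goes at most 41.7 mm and 7.16 degrees, less where a joint would pass 70% of its speed; a pose out of reach is approached as far as the arm can. A call is refused whole if a number of a shift passes 41.7 or a number of a turn 0.125, either way. A call with a gripper value outside its range is refused whole. "gripper" is the opening, from -1 (shut) to 1 (fully open), set as the call begins (left out, the last holds). The fingers move at their own pace and stop on an object; "newtons" is the grip in N (left out, the last holds). Time passes only in rows, so rows that do not move let the fingers close, or fill a call up. It gives the time, the measured TCP pose, the force, the opening and the grip force at its end, in the units of the state.
- get_state(): the state, without advancing time (a new reading comes with each control period).
- capture(name): name is "side" or "top"; returns the picture (420x560x3 uint8, red, green, blue); there is no depth.
- camera_params(name): a dict with "fx", "fy", "cx", "cy" (pixels), "rvec" (rotation vector, rad) and "tvec" (3), from world to camera coordinates, as OpenCV has them. Camera axes: x right, y down, z forward; pixel columns grow to the right and rows downward; lengths in mm; the calibration is good to about 2 mm. A picture is of the moment at which its call begins. camera_params takes no time and is no camera call.
- finish_job(): hands the job in; it is judged then, once.
The state is a dict: "time_s": time; "joints": joint angles; "joint_vel": joint speeds; "effort": joint torques, N m; "tool_pos": TCP position; "eef_rot": TCP orientation; "wrist_force": force on the tool from outside, world axes, zero at the start; "torque": the same for the moment, N m; "width": finger opening in mm; "gripper_force": force on a finger pad.
Only numpy, scipy, OpenCV 4.12 (cv2) and the standard library are available. Lean on these libraries where they do the work, as an engineer would, in place of code of your own. Each camera call takes 0.05 s, during which the arm holds its last target. There are 200 camera calls.

## Working session

There is one attempt and no reset: what is moved stays moved. The work goes in short steps, Python scripts to look and compute and a tool call to move; the robot and the scene stay as the last step left them, time stands still between calls to the robot, and variables do not carry over. Pictures are saved under pics/ and viewed, at most 10 in all, crops included, and the job is handed in when it is done.

Besides the shell and the picture viewer there is one more tool, called after "Emit:" by a JSON object that holds its "op" and its "data", one argument or row to a line. carry_out: Moves the arm, as the interface text tells. Its arguments: {"type":"object","properties":{"series":{"type":"array","items":{"type":"array"}},"gripper":{"type":"number"},"newtons":{"type":"number"}},"required":["series"]}

```bash
mkdir -p pics; ls; python3 - <<'E'
from cell import *
import cv2
for n in ("side","top"):
    im=capture(n); cv2.imwrite(f"pics/{n}0.png",im[:,:,::-1]); p=camera_params(n); print(n,p)
print(get_state(), grip_point_offset)
E
```

```text
pics
side {'fx': 382.4462777443065, 'fy': 382.4462777443065, 'cx': 282.3495196201044, 'cy': 210.5981798544211, 'rvec': array([ 2.31820517, -0.16170996,  0.08295757]), 'tvec': array([-539.42971772,  211.53810751,  932.8707525 ])}
top {'fx': 536.2001876446965, 'fy': 536.2001876446965, 'cx': 272.2753318614276, 'cy': 216.31516791719457, 'rvec': array([ 2.20305612, -2.19424265,  0.06154178]), 'tvec': array([ 116.53205527,  561.66134372, 1624.20014019])}
{'time_s': 0.1, 'joints': array([ 1.28026903e+00,  9.18080838e-02,  1.23174211e+00,  6.70887937e-06,
        1.81980537e+00, -5.67243740e-02]), 'joint_vel': array([ 0.000235  , -0.00036722, -0.00300458, -0.00121077, -0.00168574,
        0.00161234]), 'effort': array([ 3.29728027e-03, -4.60216713e+01, -4.19219077e+01,  1.26933078e-04,
        1.06436061e-02, -4.04732793e-05]), 'tool_pos': array([138.95055128, 583.43656145, 230.26245325]), 'eef_rot': array([-3.66381888e-01, -3.11984095e+00,  2.72550110e-03]), 'wrist_force': array([ 0.72201301, -0.95324018, -0.20464481]), 'torque': array([0.04634347, 0.04679614, 0.02590561]), 'gripper_force': 0.0, 'width': 84.87994734249483} -18.700000000000003
```

View pics/side0.png

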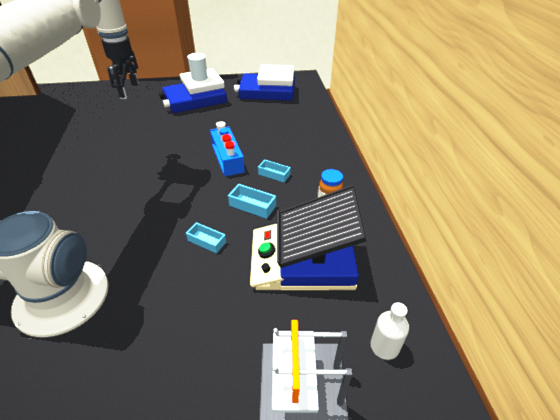

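View pics/top0.png

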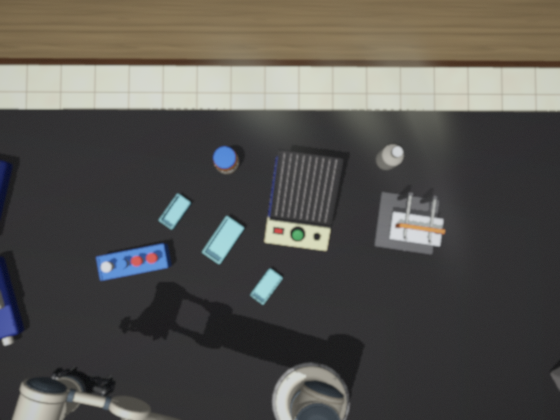

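Side view: the rocker is at about (310,245), the large dish at (252,201) and the orange bar from (295,322) to (295,400). Top view: the dish is at (223,240), the button at (297,235), the bar from (398,226) to (444,231), and the platform spans (270-342, 150-224). Next I'll zoom in.

```bash
cat > h.py <<'E'
import numpy as np, cv2
from cell import *
P={n:camera_params(n) for n in("side","top")}
def RT(n): return cv2.Rodrigues(np.array(P[n]["rvec"]))[0],np.array(P[n]["tvec"])
def K(n): p=P[n]; return np.array([[p["fx"],0,p["cx"]],[0,p["fy"],p["cy"]],[0,0,1.]])
def ray(n,uv):
    uv=np.atleast_2d(np.asarray(uv,float)); R,t=RT(n)
    d=(np.linalg.inv(K(n))@np.c_[uv,np.ones(len(uv))].T).T@R
    return -R.T@t,d/np.linalg.norm(d,axis=1)[:,None]
def onz(n,uv,z):
    c,d=ray(n,uv); return c+d*((z-c[2])/d[:,2])[:,None]
def tri(us,ut):
    A=[K(n)@np.c_[RT(n)] for n in("side","top")]
    X=cv2.triangulatePoints(A[0],A[1],np.array(us,float).reshape(2,1),np.array(ut,float).reshape(2,1)).ravel()
    return X[:3]/X[3]
def proj(n,X):
    return cv2.projectPoints(np.atleast_2d(np.asarray(X,float)),np.array(P[n]["rvec"]),np.array(P[n]["tvec"]),K(n),None)[0].reshape(-1,2)
def mask(im,lo,hi):
    return cv2.inRange(cv2.cvtColor(im,cv2.COLOR_RGB2HSV),np.array(lo),np.array(hi))
def blobs(m,amin=15):
    c=cv2.findContours(m,cv2.RETR_EXTERNAL,cv2.CHAIN_APPROX_NONE)[0]
    return sorted([k for k in c if cv2.contourArea(k)>=amin],key=cv2.contourArea,reverse=True)
E
python3 - <<'E'
from h import *
for n in P: print(n,ray(n,[[280,210]]))
s=cv2.imread("pics/side0.png");t=cv2.imread("pics/top0.png")
a=s[180:300,240:380]; b=t[140:260,260:345]
g=lambda x,k:cv2.resize(np.clip(x.astype(float)*1.6,0,255).astype(np.uint8),None,fx=k,fy=k,interpolation=cv2.INTER_CUBIC)
cv2.imwrite("pics/c1.png",np.hstack([g(a,3.5),g(b,3.5)]))
a=s[310:420,255:355]; b=t[185:260,370:450]
A=g(a,4);B=g(b,4);B=cv2.copyMakeBorder(B,0,A.shape[0]-B.shape[0],0,0,0)
cv2.imwrite("pics/c2.png",np.hstack([A,B]))
for n,im in(("side",s),("top",t)):
    im=im[:,:,::-1].copy()
    for nm,lo,hi in(("dish",(88,60,90),(105,190,255)),("green",(45,100,40),(80,255,255)),("orange",(8,150,100),(28,255,255))):
        for k in blobs(mask(im,lo,hi))[:3]:
            r=cv2.minAreaRect(k); print(n,nm,cv2.contourArea(k),np.round(cv2.boxPoints(r),1).tolist(),np.round(r[0],1))
E
```

```text
side (array([ 449.9175323 , -607.57859974,  796.49425072]), array([[ 0.10465653,  0.72411083, -0.68169679]]))
top (array([ 478.74429906,  127.82908113, 1649.70691411]), array([[ 0.06214037, -0.01987656, -0.99786948]]))
side dish 1713.5 [[-0.0, 211.0], [51.0, 211.0], [51.0, 255.0], [0.0, 255.0]] [ 25.5 233. ]
side dish 1085.5 [[223.89999389648438, 204.3000030517578], [232.0, 180.0], [278.5, 195.5], [270.3999938964844, 219.8000030517578]] [251.2 199.9]
side dish 758.0 [[182.1999969482422, 238.39999389648438], [191.10000610351562, 218.1999969482422], [228.60000610351562, 234.8000030517578], [219.60000610351562, 255.10000610351562]] [205.4 236.6]
side green 96.5 [[259.0, 253.0], [259.0, 242.0], [271.0, 242.0], [271.0, 253.0]] [265.  247.5]
side orange 4041.0 [[119.5999984741211, 0.10000000149011612], [181.10000610351562, -13.0], [198.89999389648438, 70.9000015258789], [137.39999389648438, 84.0]] [159.2  35.5]
side orange 1181.0 [[323.29998779296875, 91.4000015258789], [328.5, 88.69999694824219], [498.0, 419.0], [492.8999938964844, 421.6000061035156]] [410.7 255.2]
side orange 620.0 [[82.5, 27.5], [98.0999984741211, 22.299999237060547], [116.19999694824219, 76.5999984741211], [100.5999984741211, 81.80000305175781]] [99.4 52. ]
top dish 1010.0 [[200.1999969482422, 252.1999969482422], [225.60000610351562, 214.10000610351562], [245.0, 227.0], [219.60000610351562, 265.1000061035156]] [222.6 239.6]
top dish 588.0 [[248.1999969482422, 294.3999938964844], [269.1000061035156, 266.6000061035156], [283.6000061035156, 277.5], [262.79998779296875, 305.29998779296875]] [265.9 285.9]
top dish 586.5 [[156.6999969482422, 220.10000610351562], [176.60000610351562, 191.5], [191.60000610351562, 202.0], [171.60000610351562, 230.5]] [174.1 211. ]
top green 81.5 [[292.0, 229.0], [302.0, 229.0], [302.0, 239.0], [292.0, 239.0]] [297. 234.]
```

View pics/c1.png

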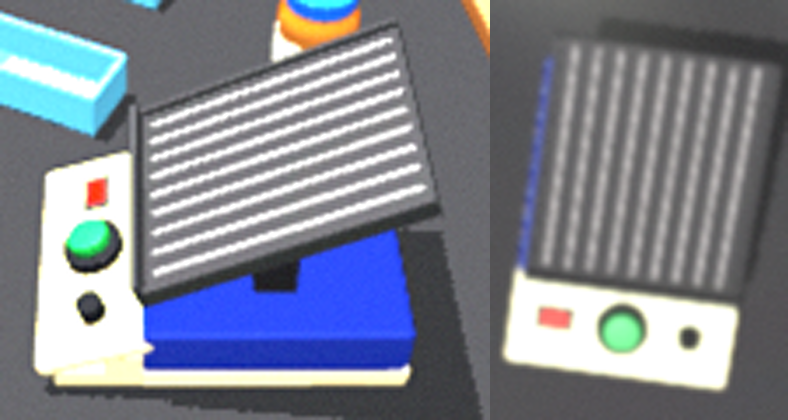

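View pics/c2.png

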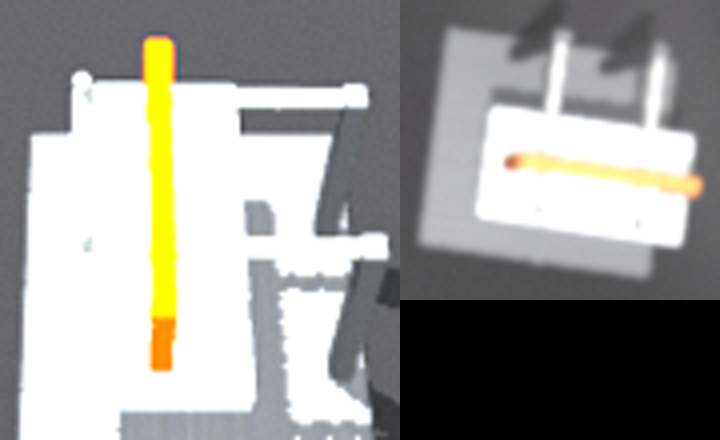

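The side crop shows the ribbed platform with its lip on the left, running from (136,100) to (148,295) in crop pixels, and the panel and button at (92,245). In the top crop the rib block spans about (545-760, 45-285). The second pair shows the lid hanging on its hooks, with the bar clear in both views.

```bash
python3 - <<'E'
from h import *
ims={n:cv2.imread(f"pics/{n}0.png")[:,:,::-1].copy() for n in P}
r=cv2.minAreaRect(blobs(mask(ims["top"],(88,60,90),(105,190,255)))[0])
b=onz("top",cv2.boxPoints(r),21); print("dish c",b.mean(0),[ (np.linalg.norm(b[i]-b[i-1]).round(1),np.degrees(np.arctan2(*(b[i]-b[i-1])[1::-1])).round(1)) for i in range(4)])
for (u,v) in (((279,195.5),None),): pass
# button: both views centroid
def cen(n,lo,hi,roi):
    m=mask(ims[n],lo,hi); z=np.zeros_like(m); x0,y0,x1,y1=roi; z[y0:y1,x0:x1]=m[y0:y1,x0:x1]
    k=blobs(z,5)[0]; M=cv2.moments(z*(1),True); return np.array([M["m10"]/M["m00"],M["m01"]/M["m00"]]),k
gs,_=cen("side",(45,60,40),(85,255,255),(250,235,280,262)); gt,_=cen("top",(45,60,40),(85,255,255),(285,222,310,246))
print("button",gs,gt,tri(gs,gt))
# orange bar
for n,roi in(("side",(285,312,306,410)),("top",(392,215,450,240))):
    c,k=cen(n,(5,120,90),(32,255,255),roi); rr=cv2.minAreaRect(k); print(n,"bar",c,rr, onz(n,[rr[0]],156 if n=="side" else 160), onz(n,cv2.boxPoints(rr),160).round(0).tolist())
# ribs: bright low-sat pixels inside platform
for n,roi in(("side",(282,186,364,262)),("top",(268,150,345,222))):
    x0,y0,x1,y1=roi; g=cv2.cvtColor(ims[n],cv2.COLOR_RGB2GRAY)[y0:y1,x0:x1]
    print(n,np.percentile(g,[5,25,50,75,95]))
# platform corners by eye from crops (full px)
cs={ "lipL":((136,100),(525,275)),"lipR":((148,300),(738,300)),"topL":((398,25),(556,40)),"topR":((438,208),(782,65)),
 "ribLL":((152,125),(546,265)),"ribLR":((155,272),(728,285)),"ribTL":((390,40),(574,46)),"ribTR":((424,188),(758,70))}
for k,(s,t) in cs.items():
    s=np.array(s)/3.5+[240,180]-.35; t=(np.array(t)-[490,0])/3.5+[260,140]-.35
    X=tri(s,t); e=[np.linalg.norm(proj("side",X)-s),np.linalg.norm(proj("top",X)-t)]
    print(k,X.round(1),np.round(e,2))
E
```

```text
dish c [489.6767648  269.11914688  21.        ] [(np.float64(70.6), np.float64(56.7)), (np.float64(138.5), np.float64(-33.2)), (np.float64(70.9), np.float64(-123.4)), (np.float64(138.3), np.float64(146.7))]
button [265.00813008 247.58536585] [297.26890756 234.33613445] [505.80710159  44.49218635  55.29343716]
side bar [294.98905109 359.81021898] ((295.0724792480469, 360.4908447265625), (83.06983947753906, 7.450643539428711), 89.0759506225586) [[ 521.26785902 -308.63533341  156.        ]] [[526.0, -230.0, 160.0], [540.0, -232.0, 160.0], [516.0, -378.0, 160.0], [505.0, -377.0, 160.0]]
top bar [422.02439024 228.01626016] ((420.55108642578125, 228.11196899414062), (47.51153564453125, 4.096271514892578), 7.495856761932373) [[ 522.66180606 -293.21462499  160.        ]] [[525.0, -227.0, 160.0], [537.0, -228.0, 160.0], [520.0, -360.0, 160.0], [509.0, -358.0, 160.0]]
side [ 38.  67.  81. 116. 189.]
top [ 39.  59.  68.  90. 105.]
lipL [551.2 126.8 112.1] [0.33 0.15]
lipR [533.  -50.1  94.8] [1.26 0.52]
topL [734.5 102.8 184.8] [1.63 0.77]
topR [713.5 -74.5 185.1] [0.07 0.03]
ribLL [560.3 109.4 101.3] [0.56 0.26]
ribLR [542.8 -39.9 110.3] [0.37 0.15]
ribTL [728.4  89.  183.1] [0.29 0.14]
ribTR [709.9 -55.8 184.1] [0.27 0.11]
```

Emit:
{"op": "carry_out", "data": {
  "series": [
    [[17.5,-15.7,0],[0,0,-0.0173]],
    [[17.5,-15.7,0],[0,0,-0.0173]],
    [[17.5,-15.7,0],[0,0,-0.0173]],
    [[17.5,-15.7,0],[0,0,-0.0173]],
    [[17.5,-15.7,0],[0,0,-0.0173]],
    [[17.5,-15.7,0],[0,0,-0.0173]],
    [[17.5,-15.7,0],[0,0,-0.0173]],
    [[17.5,-15.7,0],[0,0,-0.0173]],
    [[17.5,-15.7,0],[0,0,-0.0173]],
    [[17.5,-15.7,0],[0,0,-0.0173]]
  ],
  "gripper": 1,
  "newtons": 40
}}

```text
time_s: 0.93
tool_pos: [314.6, 425.7, 230.8]
eef_rot: [-0.636, -3.076, 0.001]
wrist_force: [0.2, -0.0, 0.1]
width: 85.5
gripper_force: 0.0
```

Emit:
{"op": "carry_out", "data": {
  "series": [
    [[17.5,-15.7,-15],[0,0,-0.0173]],
    [[17.5,-15.7,-15],[0,0,-0.0173]],
    [[17.5,-15.7,-15],[0,0,-0.0173]],
    [[17.5,-15.7,-15],[0,0,-0.0173]],
    [[17.5,-15.7,-15],[0,0,-0.0173]],
    [[17.5,-15.7,-15],[0,0,-0.0173]],
    [[17.5,-15.7,-15],[0,0,-0.0173]],
    [[17.5,-15.7,-15],[0,0,-0.0173]],
    [[17.5,-15.7,-15],[0,0,-0.0173]],
    [[17.5,-15.7,-15],[0,0,-0.0173]]
  ]
}}

```text
time_s: 1.77
tool_pos: [489.5, 268.6, 80.0]
eef_rot: [-0.899, -3.009, 0.001]
wrist_force: [0.8, 0.6, 0.0]
width: 85.3
gripper_force: 0.0
```

Emit:
{"op": "carry_out", "data": {
  "series": [
    [[0,0,-10],[0,0,0]],
    [[0,0,-10],[0,0,0]],
    [[0,0,-10],[0,0,0]],
    [[0,0,-10],[0,0,0]],
    [[0,0,-10],[0,0,0]],
    [[0,0,-10],[0,0,0]],
    [[0,0,-6],[0,0,0]],
    [[0,0,-5],[0,0,0]],
    [[0,0,0],[0,0,0]],
    [[0,0,0],[0,0,0]]
  ]
}}

```text
time_s: 2.6
tool_pos: [488.9, 269.8, 10.3]
eef_rot: [-0.898, -3.011, 0.0]
wrist_force: [-0.4, -0.4, 0.2]
width: 85.2
gripper_force: 0.0
```

Emit:
{"op": "carry_out", "data": {
  "series": [
    [[0,0,0],[0,0,0]],
    [[0,0,0],[0,0,0]],
    [[0,0,0],[0,0,0]],
    [[0,0,0],[0,0,0]],
    [[0,0,0],[0,0,0]],
    [[0,0,0],[0,0,0]],
    [[0,0,0],[0,0,0]],
    [[0,0,0],[0,0,0]],
    [[0,0,0],[0,0,0]],
    [[0,0,0],[0,0,0]]
  ],
  "gripper": -1,
  "newtons": 40
}}

```text
time_s: 3.43
tool_pos: [489.6, 269.9, 11.3]
eef_rot: [0.898, 3.009, 0.001]
wrist_force: [-1.4, 0.2, 5.7]
width: 61.3
gripper_force: 46.2
```

```bash
python3 - <<'E'
from h import *
ims={n:cv2.imread(f"pics/{n}0.png")[:,:,::-1].copy() for n in P}
out={}
for n,roi in(("side",(276,184,368,266)),("top",(266,146,346,226))):
    x0,y0,x1,y1=roi; g=cv2.cvtColor(ims[n],cv2.COLOR_RGB2GRAY)[y0:y1,x0:x1]
    g=cv2.resize(g,None,fx=4,fy=4,interpolation=cv2.INTER_CUBIC).astype(np.float32)
    d=g-cv2.GaussianBlur(g,(0,0),10); m=((d>6)*255).astype(np.uint8)
    L=[]
    for k in blobs(m,150):
        (w,h)=cv2.minAreaRect(k)[1]
        if max(w,h)<180 or min(w,h)>30: continue
        p=k[:,0,:].astype(float)
        vx,vy,cx,cy=cv2.fitLine(k,cv2.DIST_L2,0,.01,.01).ravel()
        s=(p-[cx,cy])@[vx,vy]; a=np.array([[cx+vx*q,cy+vy*q] for q in(s.min(),s.max())])
        L.append((a+.5)/4-.5+[x0,y0])
    L=[a if (a[0,0]<a[1,0] if n=="side" else a[0,1]>a[1,1]) else a[::-1] for a in L]
    L.sort(key=lambda a:a.mean(0)[1 if n=="side" else 0]); out[n]=L
    print(n,len(L)); 
    for a in L: print(a.round(1).tolist())
if len(out["side"])==len(out["top"]):
    A=[]
    for s,t in zip(out["side"],out["top"]):
        N=[np.cross(*ray(n,a)[1]) for n,a in(("side",s),("top",t))]
        d=np.cross(*N); d/=np.linalg.norm(d); d*=np.sign(d[0])
        a,b=tri(s[0],t[0]),tri(s[1],t[1]); A+=[a,b]
        print("yaw %.2f slope %.2f"%(np.degrees(np.arctan2(d[1],d[0])),np.degrees(np.arcsin(d[2]))),a.round(1),b.round(1))
    A=np.array(A);c=A.mean(0);n=np.linalg.svd(A-c)[2][2];n*=np.sign(n[2]);print("c",c,"normal",n,np.degrees(np.arccos(n[2])),np.degrees(np.arctan2(-n[1],-n[0])))
E
```

```text
side 9
[[281.3, 215.7], [351.9, 190.5]]
[[281.5, 220.5], [352.9, 195.3]]
[[282.1, 225.3], [353.9, 200.2]]
[[282.0, 230.4], [355.5, 205.0]]
[[282.0, 235.6], [356.3, 210.3]]
[[282.4, 240.9], [357.8, 215.5]]
[[282.4, 246.4], [358.7, 221.2]]
[[282.1, 252.1], [359.9, 226.8]]
[[282.9, 257.8], [361.5, 232.5]]
top 9
[[275.4, 215.4], [284.1, 151.9]]
[[281.6, 216.4], [290.7, 152.6]]
[[287.8, 216.9], [297.3, 153.1]]
[[294.0, 217.7], [303.8, 154.0]]
[[300.1, 218.7], [310.2, 154.9]]
[[306.2, 219.6], [316.7, 155.9]]
[[312.4, 220.4], [323.2, 156.4]]
[[318.5, 221.4], [329.6, 157.8]]
[[324.7, 222.6], [336.3, 158.0]]
yaw -7.52 slope 26.28 [558.8 110.4  99.7] [730.3  87.7 185.9]
yaw -7.54 slope 26.35 [556.2  92.4  99.6] [728.2  69.7 185.8]
yaw -7.53 slope 26.35 [554.9  74.4 100.2] [726.5  51.8 185.7]
yaw -7.56 slope 26.36 [552.5  56.6 100.1] [724.3  33.8 186.3]
yaw -7.54 slope 26.36 [549.8  38.8  99.9] [721.7  16.1 185.8]
yaw -7.55 slope 26.38 [547.5  21.  100.2] [719.4  -1.8 186.3]
yaw -7.53 slope 26.27 [545.1   3.1 100.2] [717.5 -19.6 185.7]
yaw -7.55 slope 26.34 [542.3 -14.6  99.8] [714.2 -37.3 185.7]
yaw -7.53 slope 26.31 [539.6 -32.6 100.4] [713.1 -55.6 186.2]
c [635.65879082  27.45435589 142.98194383] normal [-0.43975586  0.05864962  0.89620032] 26.336974525711106 -7.596628265514042
```

Emit:
{"op": "carry_out", "data": {
  "series": [
    [[0,0,10],[0,0,0]],
    [[0,0,15],[0,0,0]],
    [[0,0,20],[0,0,0]],
    [[0,0,25],[0,0,0]],
    [[0,0,25],[0,0,0]],
    [[0,0,25],[0,0,0]],
    [[0,0,25],[0,0,0]],
    [[0,0,25],[0,0,0]],
    [[0,0,20],[0,0,0]],
    [[0,0,10],[0,0,0]]
  ]
}}

```text
time_s: 4.27
tool_pos: [489.4, 270.0, 213.5]
eef_rot: [0.897, 3.008, 0.004]
wrist_force: [-1.1, 0.1, -1.3]
width: 61.1
gripper_force: 45.4
```

Emit:
{"op": "carry_out", "data": {
  "series": [
    [[10,-23.6,1.5],[0,0,0.0896]],
    [[10,-23.6,1.5],[0,0,0.0896]],
    [[10,-23.6,1.5],[0,0,0.0896]],
    [[10,-23.6,1.5],[0,0,0.0896]],
    [[10,-23.6,1.5],[0,0,0.0896]],
    [[10,-23.6,1.5],[-0.0121,-0.0911,0]],
    [[10,-23.6,1.5],[-0.0121,-0.0911,0]],
    [[10,-23.6,1.5],[-0.0121,-0.0911,0]],
    [[10,-23.6,1.5],[-0.0121,-0.0911,0]],
    [[10,-23.6,1.5],[-0.0121,-0.0911,0]]
  ]
}}

```text
time_s: 5.1
tool_pos: [589.0, 32.7, 224.6]
eef_rot: [0.176, 2.674, -0.043]
wrist_force: [0.6, 0.4, -2.3]
width: 61.5
gripper_force: 45.4
```

Emit:
{"op": "carry_out", "data": {
  "series": [
    [[0,0,-5],[0,0,0]],
    [[0,0,-5],[0,0,0]],
    [[0,0,-5],[0,0,0]],
    [[0,0,-5],[0,0,0]],
    [[0,0,-5],[0,0,0]],
    [[0,0,-5],[0,0,0]],
    [[0,0,-5],[0,0,0]],
    [[0,0,-5],[0,0,0]],
    [[0,0,-5],[0,0,0]],
    [[0,0,-5],[0,0,0]]
  ]
}}

```text
time_s: 5.93
tool_pos: [589.0, 33.8, 174.7]
eef_rot: [0.176, 2.677, -0.041]
wrist_force: [-0.3, -0.3, -2.4]
width: 60.9
gripper_force: 45.4
```

```bash
python3 - <<'E'
from h import *
s=get_state(); R=cv2.Rodrigues(s["eef_rot"])[0]; print(s["tool_pos"],s["wrist_force"],s["torque"]); print(R.round(3))
a=capture("side")[150:300,200:380]; b=capture("top")[130:280,250:350]
cv2.imwrite("pics/d1.png",cv2.resize(np.hstack([a,b]),None,fx=2.8,fy=2.8,interpolation=cv2.INTER_CUBIC)[:,:,::-1])
E
```

```text
[589.01819068  33.80479934 174.69278822] [-0.32209283 -0.25420926 -2.40228693] [0.01489928 0.34591443 0.01882787]
[[-0.889  0.131  0.439]
 [ 0.118  0.991 -0.058]
 [-0.443 -0.    -0.896]]
```

View pics/d1.png

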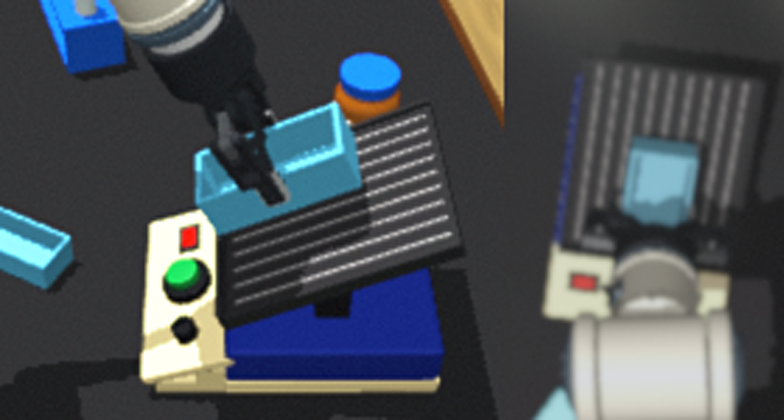

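The picture shows the dish held over the platform, aligned with the slope, with its lower end just above the lip area (side crop about (205,215)). Next I'll lower it square to the face.

Emit:
{"op": "carry_out", "data": {
  "series": [
    [[1.5,-0.2,-3],[0,0,0]],
    [[1.5,-0.2,-3],[0,0,0]],
    [[1.5,-0.2,-3],[0,0,0]],
    [[1.5,-0.2,-3],[0,0,0]],
    [[1.5,-0.2,-3],[0,0,0]],
    [[1.5,-0.2,-3],[0,0,0]],
    [[1.5,-0.2,-3],[0,0,0]],
    [[1.5,-0.2,-3],[0,0,0]],
    [[1.5,-0.2,-3],[0,0,0]],
    [[1.5,-0.2,-3],[0,0,0]]
  ]
}}

```text
time_s: 6.87
tool_pos: [604.2, 31.7, 144.9]
eef_rot: [0.177, 2.677, -0.041]
wrist_force: [-0.2, -0.5, -2.3]
width: 61.4
gripper_force: 45.4
```

Emit:
{"op": "carry_out", "data": {
  "series": [
    [[0.4,-0.1,-0.8],[0,0,0]],
    [[0,0,0],[0,0,0]],
    [[0.4,0,-0.8],[0,0,0]],
    [[0,0,0],[0,0,0]],
    [[0.4,-0.1,-0.8],[0,0,0]],
    [[0,0,0],[0,0,0]],
    [[0.4,0,-0.8],[0,0,0]],
    [[0,0,0],[0,0,0]],
    [[0,0,0],[0,0,0]],
    [[0,0,0],[0,0,0]]
  ]
}}

```text
time_s: 7.7
tool_pos: [605.6, 31.5, 142.1]
eef_rot: [0.177, 2.677, -0.041]
wrist_force: [-0.5, -0.5, -1.8]
width: 61.4
gripper_force: 45.4
```

Emit:
{"op": "carry_out", "data": {
  "series": [
    [[0.4,-0.1,-0.8],[0,0,0]],
    [[0,0,0],[0,0,0]],
    [[0.4,0,-0.8],[0,0,0]],
    [[0,0,0],[0,0,0]],
    [[0,0,0],[0,0,0]],
    [[0,0,0],[0,0,0]],
    [[0,0,0],[0,0,0]],
    [[0,0,0],[0,0,0]],
    [[0,0,0],[0,0,0]],
    [[0,0,0],[0,0,0]]
  ]
}}

```text
time_s: 8.53
tool_pos: [606.4, 31.4, 140.5]
eef_rot: [0.177, 2.677, -0.041]
wrist_force: [-0.0, -0.2, -2.2]
width: 61.3
gripper_force: 45.4
```

Emit:
{"op": "carry_out", "data": {
  "series": [
    [[0.4,-0.1,-0.8],[0,0,0]],
    [[0,0,0],[0,0,0]],
    [[0.4,0,-0.8],[0,0,0]],
    [[0,0,0],[0,0,0]],
    [[0.4,-0.1,-0.8],[0,0,0]],
    [[0,0,0],[0,0,0]],
    [[0,0,0],[0,0,0]],
    [[0,0,0],[0,0,0]],
    [[0,0,0],[0,0,0]],
    [[0,0,0],[0,0,0]]
  ]
}}

```text
time_s: 9.37
tool_pos: [607.1, 31.3, 139.3]
eef_rot: [0.177, 2.677, -0.041]
wrist_force: [-10.7, 0.0, 5.7]
width: 61.5
gripper_force: 46.8
```

Emit:
{"op": "carry_out", "data": {
  "series": [
    [[-0.8,0.1,-0.4],[0,0,0]],
    [[-0.8,0.1,-0.4],[0,0,0]],
    [[-0.8,0.1,-0.4],[0,0,0]],
    [[-0.8,0.1,-0.4],[0,0,0]],
    [[-0.8,0.1,-0.4],[0,0,0]],
    [[-0.8,0.1,-0.4],[0,0,0]],
    [[-0.8,0.1,-0.4],[0,0,0]],
    [[-0.8,0.1,-0.4],[0,0,0]],
    [[0,0,0],[0,0,0]],
    [[0,0,0],[0,0,0]]
  ]
}}

```text
time_s: 10.2
tool_pos: [602.3, 32.0, 136.9]
eef_rot: [0.176, 2.673, -0.041]
wrist_force: [-0.3, -0.9, 6.8]
width: 61.4
gripper_force: 46.2
```

```bash
python3 - <<'E'
from h import *
s=get_state(); R=cv2.Rodrigues(s["eef_rot"])[0]; print(s["tool_pos"],s["wrist_force"],s["torque"],"tool axes F",R.T@(s["wrist_force"]-[-.3,-.3,-2.3]))
E
```

```text
[602.26286063  32.01029569 136.89549691] [-0.30901016 -0.90940787  6.83832204] [-0.00579368 -0.09167038 -0.05368894] tool axes F [-4.14841665 -0.60166809 -8.14303529]
```

Emit:
{"op": "carry_out", "data": {
  "series": [
    [[-0.8,0.1,-0.4],[0,0,0]],
    [[-0.8,0.1,-0.4],[0,0,0]],
    [[-0.8,0.1,-0.4],[0,0,0]],
    [[-0.8,0.1,-0.4],[0,0,0]],
    [[0,0,0],[0,0,0]],
    [[0,0,0],[0,0,0]],
    [[0,0,0],[0,0,0]],
    [[0,0,0],[0,0,0]],
    [[0,0,0],[0,0,0]],
    [[0,0,0],[0,0,0]]
  ]
}}

```text
time_s: 11.03
tool_pos: [599.1, 32.4, 135.3]
eef_rot: [0.176, 2.673, -0.041]
wrist_force: [-0.4, 0.5, 5.8]
width: 61.1
gripper_force: 46.2
```

```bash
python3 - <<'E'
from h import *
s=get_state(); R=cv2.Rodrigues(s["eef_rot"])[0]; print(s["tool_pos"],s["wrist_force"],s["torque"],"tool axes F",R.T@(s["wrist_force"]-[-.3,-.3,-2.3]))
E
```

```text
[599.06463551  32.42271456 135.30036995] [-0.43423134  0.46954326  5.81049131] [-0.01125801  0.00114532  0.02392806] tool axes F [-3.41526581  0.7486463  -7.35973996]
```

Emit:
{"op": "carry_out", "data": {
  "series": [
    [[-0.8,0.1,-0.4],[0,0,0]],
    [[-0.8,0.1,-0.4],[0,0,0]],
    [[-0.8,0.1,-0.4],[0,0,0]],
    [[0,0,0],[0,0,0]],
    [[0,0,0],[0,0,0]],
    [[0,0,0],[0,0,0]],
    [[0,0,0],[0,0,0]],
    [[0,0,0],[0,0,0]],
    [[0,0,0],[0,0,0]],
    [[0,0,0],[0,0,0]]
  ]
}}

```text
time_s: 11.87
tool_pos: [596.7, 32.7, 134.1]
eef_rot: [0.177, 2.673, -0.041]
wrist_force: [-1.0, -0.1, 5.9]
width: 61.5
gripper_force: 46.2
```

```bash
python3 - <<'E'
from h import *
s=get_state(); R=cv2.Rodrigues(s["eef_rot"])[0]; print(s["tool_pos"],s["wrist_force"],s["torque"],"tool axes F",R.T@(s["wrist_force"]-[-.3,-.3,-2.3]))
E
```

```text
[596.67927837  32.70461352 134.09247666] [-1.02257589 -0.11719043  5.89653161] [-0.022076   -0.03389335 -0.00060417] tool axes F [-3.00105425  0.09021744 -7.66317167]
```

Emit:
{"op": "carry_out", "data": {
  "series": [
    [[-0.8,0.1,-0.4],[0,0,0]],
    [[-0.8,0.1,-0.4],[0,0,0]],
    [[-0.8,0.1,-0.4],[0,0,0]],
    [[-0.8,0.1,-0.4],[0,0,0]],
    [[0,0,0],[0,0,0]],
    [[0,0,0],[0,0,0]],
    [[0,0,0],[0,0,0]],
    [[0,0,0],[0,0,0]],
    [[0,0,0],[0,0,0]],
    [[0,0,0],[0,0,0]]
  ]
}}

```text
time_s: 12.7
tool_pos: [596.1, 32.8, 134.7]
eef_rot: [0.176, 2.665, -0.041]
wrist_force: [11.4, -0.7, 4.2]
width: 61.1
gripper_force: 45.3
```

```bash
python3 - <<'E'
from h import *
s=get_state(); R=cv2.Rodrigues(s["eef_rot"])[0]; print(s["tool_pos"],s["wrist_force"],s["torque"],"tool axes F",R.T@(s["wrist_force"]-[-.3,-.3,-2.3]))
E
```

```text
[596.06998288  32.82105848 134.74813255] [11.3935822  -0.66394095  4.1512955 ] [-0.23129997 -1.88719392  0.09877654] tool axes F [-13.29992437   1.17753038  -0.46579522]
```

Emit:
{"op": "carry_out", "data": {
  "series": [
    [[0.9,-0.1,0.4],[0,0,0]],
    [[0.9,-0.1,0.4],[0,0,0]],
    [[0.4,-0.1,-0.8],[0,0,0]],
    [[0,0,0],[0,0,0]],
    [[0,0,0],[0,0,0]],
    [[0,0,0],[0,0,0]],
    [[0,0,0],[0,0,0]],
    [[0,0,0],[0,0,0]],
    [[0,0,0],[0,0,0]],
    [[0,0,0],[0,0,0]]
  ]
}}

```text
time_s: 13.53
tool_pos: [596.6, 32.7, 134.1]
eef_rot: [0.176, 2.67, -0.041]
wrist_force: [1.9, -0.2, 7.9]
width: 61.2
gripper_force: 46.5
```

```bash
python3 - <<'E'
from h import *
s=get_state(); R=cv2.Rodrigues(s["eef_rot"])[0]; print(s["tool_pos"],s["wrist_force"],s["torque"],"tool axes F",R.T@(s["wrist_force"]-[-.3,-.3,-2.3]), R[:,2])
a=capture("side")[170:290,230:370]; b=capture("top")[140:260,250:350]
cv2.imwrite("pics/d2.png",cv2.resize(np.hstack([a,b]),None,fx=3.3,fy=3.3,interpolation=cv2.INTER_CUBIC)[:,:,::-1])
E
```

```text
[596.63387854  32.74928655 134.06918695] [ 1.93653921 -0.1668574   7.89665238] [-0.15307888 -0.35608585  0.04745211] tool axes F [-6.55131328  0.43118246 -8.11701487] [ 0.44601481 -0.05848889 -0.89311244]
```

View pics/d2.png

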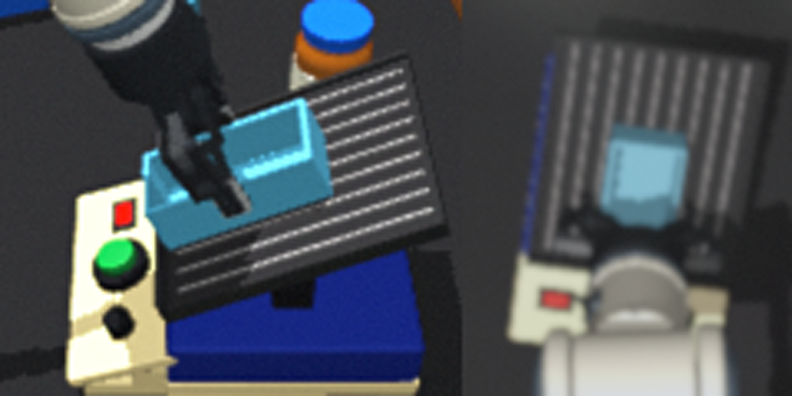

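The dish lies flat on the ribs with its lower end against the lip (side crop about (150-170,215-245)), and the pressing force confirms contact. I'll release it and back off along the normal.

Emit:
{"op": "carry_out", "data": {
  "series": [
    [[0,0,0],[0,0,0]],
    [[0,0,0],[0,0,0]],
    [[0,0,0],[0,0,0]],
    [[0,0,0],[0,0,0]],
    [[0,0,0],[0,0,0]],
    [[0,0,0],[0,0,0]],
    [[0,0,0],[0,0,0]],
    [[0,0,0],[0,0,0]],
    [[-0.9,0.1,1.8],[0,0,0]],
    [[-0.9,0.1,1.8],[0,0,0]]
  ],
  "gripper": 1
}}

```text
time_s: 14.47
tool_pos: [592.7, 33.0, 134.1]
eef_rot: [0.177, 2.677, -0.042]
wrist_force: [-0.2, 0.0, 0.3]
width: 85.9
gripper_force: 0.0
```

Emit:
{"op": "carry_out", "data": {
  "series": [
    [[-2.2,0.3,4.5],[0,0,0]],
    [[-4.4,0.6,9],[0,0,0]],
    [[-6.6,0.9,13.4],[0,0,0]],
    [[-8.8,1.2,18],[0,0,0]],
    [[-8.8,1.2,18],[0,0,0]],
    [[0,0,15],[0,0,0]],
    [[0,-20,15],[0,0,0]],
    [[-5,-30,5],[0,0,0]],
    [[-5,-30,0],[0,0,0]],
    [[-5,-30,0],[0,0,0]]
  ]
}}

```text
time_s: 15.3
tool_pos: [546.7, -73.4, 234.4]
eef_rot: [0.174, 2.674, -0.042]
wrist_force: [0.3, -0.9, 0.4]
width: 85.4
gripper_force: 0.0
```

```bash
python3 - <<'E'
from h import *
s=get_state(); print(s["tool_pos"],s["eef_rot"],s["width"])
S=capture("side");T=capture("top")
cv2.imwrite("pics/s3.png",S[:,:,::-1]);cv2.imwrite("pics/t3.png",T[:,:,::-1])
u=np.array([.8884,-.1176,.4437]); n=np.array([-.4398,.0582,.8962]); v=np.cross(n,u); F=np.array([545.5,39.4,97.9])
def onp(nm,uv,h):
    c,d=ray(nm,uv); o=F+h*n; X=c+d*(((o-c)@n)/(d@n))[:,None]; return np.c_[(X-F)@u,(X-F)@v]
for nm,im in(("side",S),("top",T)):
    for k in blobs(mask(im,(88,60,70),(105,200,255))):
        c=k[:,0].mean(0)
        if cv2.contourArea(k)<5000 and np.linalg.norm(c-proj(nm,[600,32,150])[0])<40:
            for h in(42,0): 
                q=onp(nm,k[:,0],h).astype(np.float32); r=cv2.minAreaRect(q); print(nm,h,cv2.contourArea(k),r,q.min(0),q.max(0))
E
```

```text
[546.74638135 -73.44074556 234.43472113] [ 0.17428158  2.67390465 -0.04181114] 85.41388948874582
side 42 1350.5 ((81.671875, -19.010021209716797), (120.00370025634766, 108.80596923828125), 0.2817426323890686) [ 21.52915 -73.22089] [141.73915  35.41818]
side 0 1350.5 ((66.00847625732422, 26.30258560180664), (128.56851196289062, 116.57158660888672), 0.2817431092262268) [  1.5732942 -31.777369 ] [130.36284  84.6154 ]
top 42 1093.0 ((69.49738311767578, 0.5436172485351562), (69.48777770996094, 149.80503845214844), 88.9643783569336) [ -5.40513  -33.171432] [144.8671   36.17788]
top 0 1093.0 ((52.81787872314453, -1.8363304138183594), (71.59764099121094, 154.35357666015625), 88.96438598632812) [-24.35893 -36.57508] [130.47603   34.879894]
```

```bash
python3 - <<'E'
from h import *
ims={n:cv2.imread(f"pics/{n}0.png")[:,:,::-1].copy() for n in P}
rois={"side":(285,305,306,412),"top":(392,215,452,240)}
NN=[]
for n,(x0,y0,x1,y1) in rois.items():
    im=cv2.resize(ims[n][y0:y1,x0:x1],None,fx=4,fy=4,interpolation=cv2.INTER_CUBIC).astype(int)
    d=im[:,:,0]-im[:,:,2]; m=((d>60)*255).astype(np.uint8)
    k=blobs(m,100)[0]; vx,vy,cx,cy=cv2.fitLine(k,cv2.DIST_HUBER,0,.01,.01).ravel()
    p=k[:,0].astype(float); s=(p-[cx,cy])@[vx,vy]; e=np.array([[cx+vx*q,cy+vy*q] for q in(s.min(),s.max())]); e=(e+.5)/4-.5+[x0,y0]
    NN.append((ray(n,e),e)); print(n,e.round(1).tolist(),[onz(n,[q],z)[0].round(1).tolist() for q in e for z in(162,102)],cv2.minAreaRect(k)[1])
N=[np.cross(*r[0][1]) for r in NN]; d=np.cross(*N); d/=np.linalg.norm(d); print("bar dir",d*np.sign(d[1]),np.degrees(np.arctan2(d[0],d[1])))
# plate in top view
x0,y0,x1,y1=375,195,455,260
im=cv2.resize(ims["top"][y0:y1,x0:x1],None,fx=4,fy=4,interpolation=cv2.INTER_CUBIC)
hsv=cv2.cvtColor(im,cv2.COLOR_RGB2HSV)
m=((hsv[:,:,2]>160)*255).astype(np.uint8); m=cv2.morphologyEx(m,cv2.MORPH_OPEN,np.ones((33,33),np.uint8))
k=blobs(m,1000)[0]; r=cv2.minAreaRect(k); b=(cv2.boxPoints(r)+.5)/4-.5+[x0,y0]
for z in(102,88): X=onz("top",b,z); print("plate",z,X.round(1).tolist(),X.mean(0),[np.linalg.norm(X[i]-X[i-1]).round(1) for i in range(4)])
print(np.percentile(hsv[:,:,2],[10,50,90]))
E
```

```text
side [[293.9, 318.9], [294.9, 402.7]] [[531.8, -232.1, 162.0], [539.5, -196.6, 102.0], [508.8, -379.2, 162.0], [514.4, -357.7, 102.0]] (335.38555908203125, 33.40941619873047)
top [[396.7, 224.8], [444.7, 231.1]] [[531.4, -226.2, 162.0], [533.6, -240.5, 102.0], [514.5, -359.8, 162.0], [515.9, -379.4, 102.0]] (193.67808532714844, 20.06033706665039)
bar dir [ 0.13534586  0.7043059  -0.69687495] -169.12212816680517
plate 102 [[493.0, -216.4, 102.0], [573.3, -228.6, 102.0], [552.4, -376.1, 102.0], [472.2, -363.4, 102.0]] [ 522.71927944 -296.12651436  102.        ] [np.float64(148.5), np.float64(81.2), np.float64(148.9), np.float64(81.2)]
plate 88 [[493.1, -219.5, 88.0], [574.1, -231.8, 88.0], [553.1, -380.6, 88.0], [472.1, -367.9, 88.0]] [ 523.11706129 -299.96146417   88.        ] [np.float64(149.9), np.float64(81.9), np.float64(150.3), np.float64(81.9)]
[ 54. 114. 210.]
```

Emit:
{"op": "carry_out", "data": {
  "series": [
    [[-2,-15,0],[0.0121,0.0911,0]],
    [[-2,-15,0],[0.0121,0.0911,0]],
    [[-2,-15,0],[0.0121,0.0911,0]],
    [[-2,-15,0],[0.0121,0.0911,0]],
    [[-2,-15,0],[0.0121,0.0911,0]],
    [[-2,-15,0],[0,0,-0.12]],
    [[-2,-15,0],[0,0,-0.12]],
    [[-2,-15,0],[0,0,-0.12]],
    [[-2,-15,0],[0,0,-0.12]],
    [[-2,-15,0],[0,0,-0.12]]
  ]
}}

```text
time_s: 16.23
tool_pos: [527.3, -222.7, 232.7]
eef_rot: [1.131, 2.93, -0.0]
wrist_force: [0.3, 0.2, -0.2]
width: 85.6
gripper_force: 0.0
```

Emit:
{"op": "carry_out", "data": {
  "series": [
    [[-0.4,-8,0],[0,0,-0.1088]],
    [[-0.4,-8,0],[0,0,-0.1088]],
    [[-0.4,-8,0],[0,0,-0.1088]],
    [[-0.4,-8,0],[0,0,-0.1088]],
    [[-0.4,-8,0],[0,0,-0.1088]],
    [[-0.4,-8,0],[0,0,-0.1088]],
    [[-0.4,-8,0],[0,0,-0.1088]],
    [[-0.4,-8,0],[0,0,-0.1088]],
    [[-0.4,-8,0],[0,0,-0.1088]],
    [[0,0,0],[0,0,0]]
  ]
}}

```text
time_s: 17.07
tool_pos: [523.5, -295.2, 232.5]
eef_rot: [2.375, 2.055, -0.001]
wrist_force: [0.1, -0.8, -0.1]
width: 85.7
gripper_force: 0.0
```

```bash
python3 - <<'E'
from h import *
s=get_state(); R=cv2.Rodrigues(s["eef_rot"])[0]; print(s["tool_pos"],s["joints"].round(2)); print(R.round(4)); print("yangle",np.degrees(np.arctan2(R[1,1],R[0,1])))
E
```

```text
[ 523.53585123 -295.19125292  232.5312208 ] [-0.57  0.09  1.23 -0.    1.82 -0.43]
[[ 1.441e-01  9.896e-01  3.000e-04]
 [ 9.896e-01 -1.441e-01 -9.000e-04]
 [-8.000e-04  4.000e-04 -1.000e+00]]
yangle -8.285578975427843
```

Emit:
{"op": "carry_out", "data": {
  "series": [
    [[-0.5,-0.5,-12],[0,0,0]],
    [[-0.5,-0.3,-12],[0,0,0]],
    [[0,0,-12],[0,0,0]],
    [[0,0,-12],[0,0,0]],
    [[0,0,-12],[0,0,0]],
    [[0,0,-12],[0,0,0]],
    [[0,0,-12],[0,0,0]],
    [[0,0,-7],[0,0,0]],
    [[0,0,-4],[0,0,0]],
    [[0,0,0],[0,0,0]]
  ]
}}

```text
time_s: 17.9
tool_pos: [522.0, -295.4, 135.7]
eef_rot: [-2.37, -2.059, 0.001]
wrist_force: [-0.3, -0.1, -0.2]
width: 85.5
gripper_force: 0.0
```

Emit:
{"op": "carry_out", "data": {
  "series": [
    [[0,0,0],[0,0,0]],
    [[0,0,0],[0,0,0]],
    [[0,0,0],[0,0,0]],
    [[0,0,0],[0,0,0]],
    [[0,0,0],[0,0,0]],
    [[0,0,0],[0,0,0]],
    [[0,0,0],[0,0,0]],
    [[0,0,0],[0,0,0]],
    [[0,0,0],[0,0,0]],
    [[0,0,0],[0,0,0]]
  ],
  "gripper": -1,
  "newtons": 60
}}

```text
time_s: 18.73
tool_pos: [522.5, -295.7, 137.4]
eef_rot: [2.371, 2.06, 0.0]
wrist_force: [-0.9, 1.3, 1.8]
width: 10.7
gripper_force: 59.6
```

```bash
python3 - <<'E'
from h import *
s=get_state(); print(s["tool_pos"],s["wrist_force"],s["width"],s["gripper_force"],s["torque"])
S=capture("side");T=capture("top")
a=S[290:420,230:370]; b=T[180:260,360:460]
k=lambda x,f:cv2.resize(x,None,fx=f,fy=f,interpolation=cv2.INTER_CUBIC)
A=k(a,3);B=k(b,3);B=cv2.copyMakeBorder(B,0,A.shape[0]-B.shape[0],0,0,0)
cv2.imwrite("pics/l1.png",np.hstack([A,B])[:,:,::-1])
E
```

```text
[ 522.51504989 -295.69918958  137.38035601] [-0.92589998  1.28683487  1.82972964] 10.704059746083585 59.572674036026 [0.02629672 0.09091943 0.04075078]
```

View pics/l1.png

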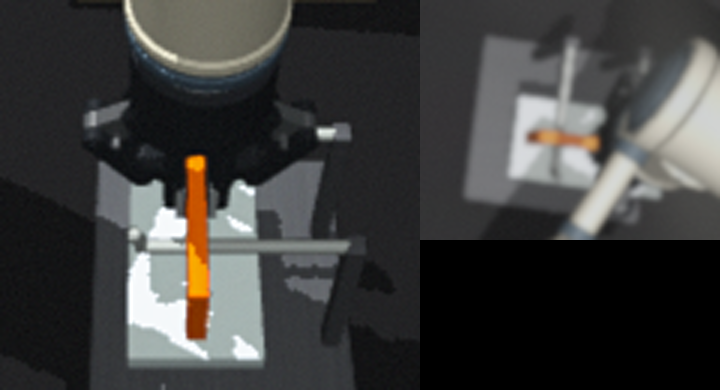

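The fingers hold the bar in its middle, between the hooks. I'll lift it 26 mm and draw it back along the stand's -x.

Emit:
{"op": "carry_out", "data": {
  "series": [
    [[0,0,4],[0,0,0]],
    [[0,0,5],[0,0,0]],
    [[0,0,5],[0,0,0]],
    [[0,0,5],[0,0,0]],
    [[0,0,5],[0,0,0]],
    [[0,0,2],[0,0,0]],
    [[0,0,0],[0,0,0]],
    [[0,0,0],[0,0,0]],
    [[-4,0.6,0],[0,0,0]],
    [[-6,0.9,0],[0,0,0]]
  ]
}}

```text
time_s: 19.67
tool_pos: [512.1, -293.9, 162.3]
eef_rot: [-2.37, -2.06, 0.0]
wrist_force: [0.1, -0.1, -1.0]
width: 10.9
gripper_force: 59.1
```

Emit:
{"op": "carry_out", "data": {
  "series": [
    [[-10,1.4,0],[0,0,0]],
    [[-12,1.7,0],[0,0,0]],
    [[-12,1.7,0],[0,0,0]],
    [[-12,1.7,0],[0,0,0]],
    [[-12,1.7,0],[0,0,0]],
    [[-12,1.7,0],[0,0,0]],
    [[-12,1.7,0],[0,0,0]],
    [[-12,1.7,0],[0,0,0]],
    [[-10,1.4,0],[0,0,0]],
    [[-6,0.8,0],[0,0,0]]
  ]
}}

```text
time_s: 20.5
tool_pos: [401.1, -278.4, 162.9]
eef_rot: [-2.372, -2.06, 0.0]
wrist_force: [0.4, 0.7, -0.6]
width: 10.5
gripper_force: 59.2
```

```bash
python3 - <<'E'
from h import *
s=get_state(); R=cv2.Rodrigues(s["eef_rot"])[0]; print(s["tool_pos"],s["wrist_force"],s["width"],s["gripper_force"],"yangle",np.degrees(np.arctan2(R[1,1],R[0,1])))
u=np.array([.8884,-.1176,.4437]); n=np.array([-.4398,.0582,.8962]); v=np.cross(n,u)
D=np.array([596.6,32.7,134.1])-11.3*n+0.3*v
T=D+81.4*n
print("final TCP",T,"hover+40",T+40*n)
E
```

```text
[ 401.13585949 -278.39727537  162.92670235] [ 0.44872903  0.67465109 -0.5928437 ] 10.514110457558116 59.156139492988586 yangle -8.056997289427294
final TCP [565.80938494  37.077217   196.92362468] hover+40 [548.21738494  39.405217   232.77162468]
```

Emit:
{"op": "carry_out", "data": {
  "series": [
    [[3,12,10],[0,0,0.1165]],
    [[3,12,10],[0,0,0.1165]],
    [[3,12,10],[0,0,0.1165]],
    [[3,12,10],[0,0,0.1165]],
    [[3,12,10],[0,0,0.1165]],
    [[3,12,10],[0,0,0.1165]],
    [[3,12,10],[0,0,0.1165]],
    [[3,12,10],[0,0,0.1165]],
    [[3,12,10],[0,0,0.1165]],
    [[3,12,10],[0,0,0.1165]]
  ]
}}

```text
time_s: 21.33
tool_pos: [432.3, -158.0, 263.4]
eef_rot: [0.838, 3.028, 0.0]
wrist_force: [1.0, -0.8, -0.9]
width: 10.5
gripper_force: 59.2
```

Emit:
{"op": "carry_out", "data": {
  "series": [
    [[10.8,19.9,0],[0,0,0.1038]],
    [[10.8,19.9,0],[0,0,0.1038]],
    [[10.8,19.9,0],[0,0,0.1038]],
    [[10.8,19.9,0],[0,0,0.1038]],
    [[10.8,19.9,0],[-0.0121,-0.0911,0]],
    [[10.8,19.9,0],[-0.0121,-0.0911,0]],
    [[10.8,19.9,-2],[-0.0121,-0.0911,0]],
    [[10.8,19.9,-3],[-0.0121,-0.0911,0]],
    [[10.8,19.9,-3],[-0.0121,-0.0911,0]],
    [[10.8,19.9,-3],[0,0,0]]
  ]
}}

```text
time_s: 22.17
tool_pos: [538.1, 41.5, 249.4]
eef_rot: [0.174, 2.676, -0.042]
wrist_force: [0.2, 0.1, -1.8]
width: 11.0
gripper_force: 59.1
```

```bash
python3 - <<'E'
from h import *
s=get_state(); R=cv2.Rodrigues(s["eef_rot"])[0]; print(s["tool_pos"],s["wrist_force"],s["width"],s["gripper_force"]);print(R.round(3))
S=capture("side");T=capture("top")
a=S[120:300,200:380]; b=T[130:290,240:360]
k=lambda x,f:cv2.resize(x,None,fx=f,fy=f,interpolation=cv2.INTER_CUBIC)
A=k(a,2.6);B=k(b,2.6);B=cv2.copyMakeBorder(B,0,A.shape[0]-B.shape[0],0,0,0)
cv2.imwrite("pics/l2.png",np.hstack([A,B])[:,:,::-1])
E
```

```text
[538.08660458  41.53590821 249.44753614] [ 0.22995455  0.122414   -1.77751681] 10.982072635758005 59.13698852062225
[[-0.888  0.13   0.441]
 [ 0.116  0.992 -0.058]
 [-0.445 -0.    -0.896]]
```

View pics/l2.png

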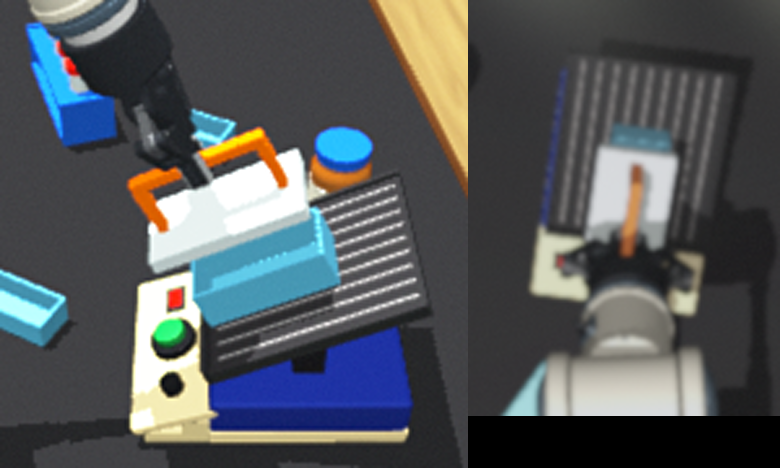

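```bash
python3 - <<'E'
from h import *
s=get_state(); R=cv2.Rodrigues(s["eef_rot"])[0]; B=s["tool_pos"]-18.6*R[:,2]; u=-R[:,0];v=R[:,1];n=-R[:,2]
# hover target of final pose in this frame
T=np.array([565.81,37.08,196.92]); e=s["tool_pos"]-T; print("offset from final u,v,n",e@u,e@v,e@n)
for nm in("side","top"):
    im=capture(nm); k=4; big=cv2.resize(im,None,fx=k,fy=k,interpolation=cv2.INTER_CUBIC).astype(int)
    m=(big[:,:,0]-big[:,:,2]>60)&(big[:,:,0]>100)
    y,x=np.nonzero(m); uv=(np.c_[x,y]+.5)/k-.5
    near=np.linalg.norm(uv-proj(nm,[B])[0],axis=1)<60; uv=uv[near]
    c,d=ray(nm,uv); o=B+6*n; X=c+d*(((o-c)@n)/(d@n))[:,None]; a=(X-B)@u; b=(X-B)@v
    g=(abs(b)<5); print(nm,g.sum(),np.percentile(a[g],[0,1,50,99,100]).round(1),"v rng",np.percentile(b[(abs(a)<45)],[2,50,98]).round(1), "v lo/hi a",[np.median(b[(abs(a-q)<4)&(abs(b)<12)]).round(1) for q in(-40,40)])
    # dish rim high-end corner etc.
E
```

```text
offset from final u,v,n -0.691163794405778 2.521709199458678 59.403297424794935
side 1899 [-61.1 -60.   20.3  67.9  70. ] v rng [-162.3  -14.9    7.6] v lo/hi a [np.float64(-1.4), np.float64(-1.3)]
top 1999 [-11.   -9.3  35.2  82.3  84.1] v rng [-6.4 -0.  67.1] v lo/hi a [np.float64(nan), np.float64(-0.9)]
  return _methods._mean(a, axis=axis, dtype=dtype,
  ret = ret.dtype.type(ret / rcount)
```

The lid is squarely above the dish, held at mid-bar; the side crop shows the bar from (135,183) to (265,135). The relative offsets come out near zero. I'll correct v by 2.5 mm and lower it.

Emit:
{"op": "carry_out", "data": {
  "series": [
    [[2,-0.5,-3.9],[0,0,0]],
    [[2,-0.5,-3.9],[0,0,0]],
    [[2,-0.5,-3.9],[0,0,0]],
    [[2,-0.5,-3.9],[0,0,0]],
    [[2,-0.5,-3.9],[0,0,0]],
    [[2,-0.5,-3.9],[0,0,0]],
    [[2,-0.5,-3.9],[0,0,0]],
    [[1.9,-0.5,-3.9],[0,0,0]],
    [[1.9,-0.5,-3.9],[0,0,0]],
    [[1.8,-0.5,-3.9],[0,0,0]]
  ]
}}

```text
time_s: 23.2
tool_pos: [560.2, 35.3, 212.5]
eef_rot: [0.175, 2.677, -0.042]
wrist_force: [0.3, 0.9, -1.3]
width: 10.6
gripper_force: 59.2
```

```bash
cat >> h.py <<'E'
def rep():
    s=get_state(); R=cv2.Rodrigues(s["eef_rot"])[0]; u=-R[:,0];v=R[:,1];n=-R[:,2]
    u0=np.array([.8884,-.1176,.4437]); n0=np.array([-.4398,.0582,.8962]); v0=np.cross(n0,u0)
    M=np.array([u0,v0,n0]); e=s["tool_pos"]-np.array([565.81,37.08,196.92])
    print("t",s["time_s"],"uvn",(M@e).round(2),"F",(M@(s["wrist_force"]-[0,0,-1.3])).round(1),"T",(M@s["torque"]).round(2),"tilt",np.degrees(np.arccos(n@n0)).round(2),s["width"].round(1))
E
python3 - <<'E'
from h import *
rep()
S=capture("side");T=capture("top")
a=S[150:290,220:370]; b=T[150:270,260:350]
k=lambda x,f:cv2.resize(x,None,fx=f,fy=f,interpolation=cv2.INTER_CUBIC)
A=k(a,3.2);B=k(b,3.2);B=cv2.copyMakeBorder(B,0,A.shape[0]-B.shape[0],0,0,0)
cv2.imwrite("pics/l3.png",np.hstack([A,B])[:,:,::-1])
E
```

```text
Traceback (most recent call last):
  File "h.py", line 27, in rep
    print("t",s["time_s"],"uvn",(M@e).round(2),"F",(M@(s["wrist_force"]-[0,0,-1.3])).round(1),"T",(M@s["torque"]).round(2),"tilt",np.degrees(np.arccos(n@n0)).round(2),s["width"].round(1))
                                                                                                                                                                       ^^^^^^^^^^^^^^^^
AttributeError: 'float' object has no attribute 'round'
```

```bash
sed -i 's/s\["width"\].round(1)/s["width"],s["tool_pos"]/' h.py
python3 - <<'E'
from h import *
rep()
S=capture("side");rep();T=capture("top");rep();capture("top");rep()
a=S[150:290,220:370]; b=T[150:270,260:350]
k=lambda x,f:cv2.resize(x,None,fx=f,fy=f,interpolation=cv2.INTER_CUBIC)
A=k(a,3.2);B=k(b,3.2);B=cv2.copyMakeBorder(B,0,A.shape[0]-B.shape[0],0,0,0)
cv2.imwrite("pics/l3.png",np.hstack([A,B])[:,:,::-1])
E
```

```text
t 23.2 uvn [ 2.13 -2.46 16.36] F [ 0.1  0.9 -0.1] T [ 0.    0.33 -0.01] tilt 0.22 10.599823562442554 [560.18799412  35.33963719 212.52621499]
t 23.25 uvn [ 1.48 -2.54 15.37] F [-0.2  0.3 -0.5] T [-0.02  0.28  0.03] tilt 0.24 10.945782659748 [560.0364648   35.28490972 211.35024429]
t 23.3 uvn [ 1.48 -2.51 15.76] F [0.4 0.4 0.2] T [-0.01  0.32 -0.04] tilt 0.24 11.022056501869901 [559.85856283  35.33475576 211.70015965]
t 23.35 uvn [ 1.79 -2.47 16.31] F [0.3 0.6 0.6] T [ 0.01  0.29 -0.06] tilt 0.23 11.04386686372149 [559.90099566  35.37080534 212.33034578]
```

View pics/l3.png

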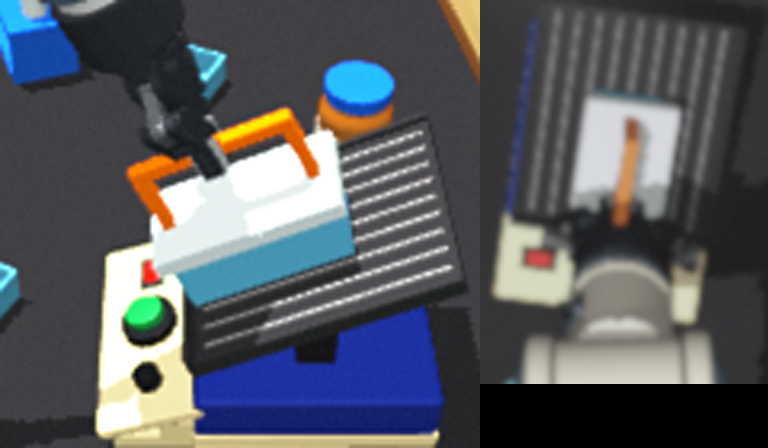

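The lid is just above the rim, with the skirt still clear. I'll trim the lateral offset, then ease it down.

Emit:
{"op": "carry_out", "data": {
  "series": [
    [[-0.6,1.3,-0.4],[0,0,0]],
    [[-0.6,1.4,-0.4],[0,0,0]],
    [[0.4,-0.1,-0.9],[0,0,0]],
    [[0.4,0,-0.9],[0,0,0]],
    [[0.4,-0.1,-0.9],[0,0,0]],
    [[0.4,0,-0.9],[0,0,0]],
    [[0,0,0],[0,0,0]],
    [[0,0,0],[0,0,0]],
    [[0,0,0],[0,0,0]],
    [[0,0,0],[0,0,0]]
  ]
}}

```text
time_s: 24.18
tool_pos: [560.4, 37.9, 208.7]
eef_rot: [0.175, 2.677, -0.042]
wrist_force: [0.2, 0.1, -1.4]
width: 10.9
gripper_force: 59.2
```

```bash
python3 -c "
from h import *
rep();capture('top');rep()"
```

```text
t 24.1833 uvn [ 0.34  0.08 12.93] F [ 0.1  0.1 -0.2] T [-0.04  0.31 -0.02] tilt 0.22 10.92190251172752 [560.43603463  37.87623528 208.66308249]
t 24.2333 uvn [ 0.34  0.08 12.94] F [-0.  -0.3 -0.2] T [-0.05  0.32  0.01] tilt 0.22 11.18083110830441 [560.43454935  37.87047163 208.66907204]
```

Emit:
{"op": "carry_out", "data": {
  "series": [
    [[0.4,-0.1,-0.9],[0,0,0]],
    [[0.4,0,-0.9],[0,0,0]],
    [[0.4,-0.1,-0.9],[0,0,0]],
    [[0.4,0,-0.9],[0,0,0]],
    [[0.4,-0.1,-0.9],[0,0,0]],
    [[0,0,0],[0,0,0]],
    [[0,0,0],[0,0,0]],
    [[0,0,0],[0,0,0]],
    [[0,0,0],[0,0,0]],
    [[0,0,0],[0,0,0]]
  ]
}}

```text
time_s: 25.07
tool_pos: [562.4, 37.6, 204.2]
eef_rot: [0.175, 2.677, -0.042]
wrist_force: [-0.3, -0.2, -1.4]
width: 10.9
gripper_force: 59.2
```

```bash
python3 -c "
from h import *
rep()"
```

```text
t 25.0667 uvn [0.15 0.07 8.02] F [-0.3 -0.2  0. ] T [0.04 0.3  0.05] tilt 0.22 10.87034685544983 [562.42883254  37.59791797 204.1713451 ]
```

Already past the 10 mm skirt depth with no force, so I'll continue.

Emit:
{"op": "carry_out", "data": {
  "series": [
    [[0.4,-0.1,-0.9],[0,0,0]],
    [[0.4,0,-0.9],[0,0,0]],
    [[0.4,-0.1,-0.9],[0,0,0]],
    [[0.4,0,-0.9],[0,0,0]],
    [[0.4,-0.1,-0.9],[0,0,0]],
    [[0.4,0,-0.9],[0,0,0]],
    [[0,0,0],[0,0,0]],
    [[0,0,0],[0,0,0]],
    [[0,0,0],[0,0,0]],
    [[0,0,0],[0,0,0]]
  ]
}}

```text
time_s: 25.9
tool_pos: [564.8, 37.3, 198.8]
eef_rot: [0.175, 2.677, -0.042]
wrist_force: [0.1, -0.1, -1.7]
width: 10.8
gripper_force: 59.2
```

```bash
python3 -c "
from h import *
rep()"
```

```text
t 25.9 uvn [-0.08  0.09  2.1 ] F [-0.1 -0.1 -0.4] T [ 0.02  0.36 -0.04] tilt 0.22 10.775966679654728 [564.82596945  37.30452422 198.76303732]
```

Emit:
{"op": "carry_out", "data": {
  "series": [
    [[0.4,-0.1,-0.9],[0,0,0]],
    [[0,0,0],[0,0,0]],
    [[0.4,0,-0.9],[0,0,0]],
    [[0,0,0],[0,0,0]],
    [[0.4,-0.1,-0.9],[0,0,0]],
    [[0,0,0],[0,0,0]],
    [[0,0,0],[0,0,0]],
    [[0,0,0],[0,0,0]],
    [[0,0,0],[0,0,0]],
    [[0,0,0],[0,0,0]]
  ]
}}

```text
time_s: 26.73
tool_pos: [565.8, 37.2, 196.9]
eef_rot: [0.175, 2.677, -0.041]
wrist_force: [-6.1, 0.8, 2.7]
width: 10.6
gripper_force: 60.1
```

```bash
python3 -c "
from h import *
rep()"
```

```text
t 26.7333 uvn [-0.05  0.12  0.02] F [-3.7  0.   6.3] T [-0.06  0.73 -0.02] tilt 0.22 10.593868150341002 [565.77104701  37.20233509 196.91808763]
```

Contact came exactly at the expected height with about 6 N, so the lid is seated. I'll release and back off.

Emit:
{"op": "carry_out", "data": {
  "series": [
    [[0,0,0],[0,0,0]],
    [[0,0,0],[0,0,0]],
    [[0,0,0],[0,0,0]],
    [[0,0,0],[0,0,0]],
    [[0,0,0],[0,0,0]],
    [[0,0,0],[0,0,0]],
    [[0,0,0],[0,0,0]],
    [[0,0,0],[0,0,0]],
    [[0,0,0],[0,0,0]],
    [[-0.9,0.1,1.8],[0,0,0]]
  ],
  "gripper": 0.2
}}

```text
time_s: 27.57
tool_pos: [565.0, 37.2, 197.3]
eef_rot: [0.175, 2.678, -0.042]
wrist_force: [-0.6, -0.0, 0.2]
width: 51.3
gripper_force: 0.0
```

Emit:
{"op": "carry_out", "data": {
  "series": [
    [[-2.2,0.3,4.5],[0,0,0]],
    [[-4.4,0.6,9],[0,0,0]],
    [[-6.6,0.9,13.4],[0,0,0]],
    [[-8.8,1.2,18],[0,0,0]],
    [[-8.8,1.2,18],[0,0,0]],
    [[-15,0,5],[0,0,0]],
    [[-15,0,0],[0,0,0]],
    [[-15,0,0],[0,0,0]],
    [[-15,0,0],[0,0,0]],
    [[-15,0,0],[0,0,0]]
  ],
  "gripper": -1
}}

```text
time_s: 28.4
tool_pos: [458.3, 41.4, 267.0]
eef_rot: [0.175, 2.676, -0.041]
wrist_force: [0.5, 0.8, -0.6]
width: 0.1
gripper_force: 0.0
```

```bash
python3 - <<'E'
from h import *
rep()
S=capture("side");T=capture("top")
a=S[150:290,220:370]; b=T[150:270,260:350]
k=lambda x,f:cv2.resize(x,None,fx=f,fy=f,interpolation=cv2.INTER_CUBIC)
A=k(a,3.2);B=k(b,3.2);B=cv2.copyMakeBorder(B,0,A.shape[0]-B.shape[0],0,0,0)
cv2.imwrite("pics/l4.png",np.hstack([A,B])[:,:,::-1])
g=[]
for n,im,(x0,y0,x1,y1) in(("side",S,(250,235,280,262)),("top",T,(285,222,310,246))):
    m=mask(im,(45,60,40),(85,255,255)); z=np.zeros_like(m); z[y0:y1,x0:x1]=m[y0:y1,x0:x1]; M=cv2.moments(z,True); print(n,M["m00"]); g.append(np.array([M["m10"],M["m01"]])/max(M["m00"],1))
print(g,onz("side",[g[0]],55),onz("top",[g[1]],55))
E
```

```text
t 28.4 uvn [-64.9   -9.78 110.34] F [0.7 0.9 0.5] T [ 0.02  0.21 -0.03] tilt 0.23 0.09008039129179492 [458.33182558  41.43946286 267.00927805]
side 124.0
top 69.0
[array([264.97580645, 247.62903226]), array([295.8115942 , 235.73913043])] [[505.82052107  44.60873693  55.        ]] [[501.57941688  48.80763474  55.        ]]
```

View pics/l4.png

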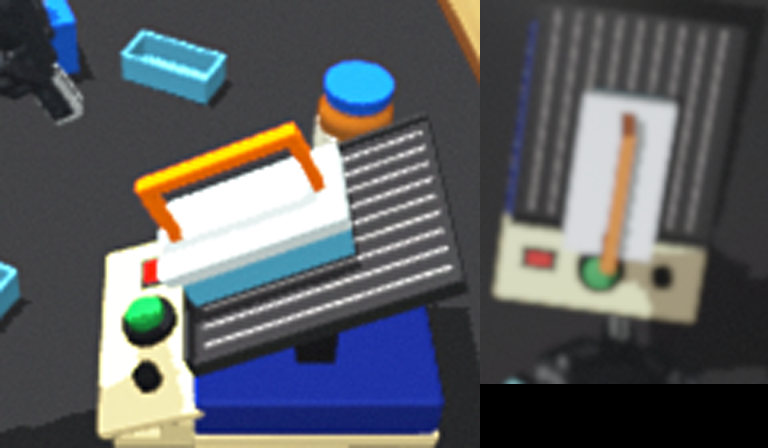

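The lid lies flat over the dish with its handle up and the gripper clear. The button at side crop (148,315) is free, so I'll go to it with a 30° tilt to keep the gripper body off the handle.

Emit:
{"op": "carry_out", "data": {
  "series": [
    [[0,0,-15],[-0.0084,-0.0633,0]],
    [[0,0,-25],[0,0,0]],
    [[0,0,-25],[0,0,0]],
    [[0,0.7,-25],[0,0,0]],
    [[0,0.7,-25],[0,0,0]],
    [[0,0.7,-25],[0,0,0]],
    [[6,0.7,-17],[0,0,0]],
    [[10,0.7,-10],[0,0,0]],
    [[10,0.7,-5],[0,0,0]],
    [[5,0.7,-3],[0,0,0]]
  ]
}}

```text
time_s: 29.33
tool_pos: [490.9, 46.3, 89.8]
eef_rot: [0.171, 2.614, -0.047]
wrist_force: [0.3, 0.4, -0.4]
width: 0.1
gripper_force: 0.0
```

```bash
python3 - <<'E'
from h import *
capture("top"); s=get_state(); print(s["time_s"],s["tool_pos"],s["wrist_force"],cv2.Rodrigues(s["eef_rot"])[0][:,2])
E
```

```text
29.3833 [491.07527234  46.32769114  89.73862717] [ 0.16219348  0.66134034 -1.08977568] [ 0.49444132 -0.06590783 -0.86670868]
```

Emit:
{"op": "carry_out", "data": {
  "series": [
    [[2,-0.3,-3.5],[0,0,0]],
    [[2,-0.2,-3.5],[0,0,0]],
    [[2,-0.3,-3.5],[0,0,0]],
    [[2,-0.3,-3.5],[0,0,0]],
    [[2,-0.2,-3.5],[0,0,0]],
    [[2,-0.3,-3.5],[0,0,0]],
    [[2,-0.3,-3.5],[0,0,0]],
    [[1,-0.1,-1.8],[0,0,0]],
    [[0,0,0],[0,0,0]],
    [[0,0,0],[0,0,0]]
  ]
}}

```text
time_s: 30.22
tool_pos: [505.3, 44.2, 64.2]
eef_rot: [0.171, 2.614, -0.047]
wrist_force: [0.3, 0.6, 0.0]
width: 0.3
gripper_force: 0.0
```

Emit:
{"op": "carry_out", "data": {
  "series": [
    [[0.3,0,-0.9],[0,0,0]],
    [[0.3,-0.1,-0.9],[0,0,0]],
    [[0.4,0,-1],[0,0,0]],
    [[0.3,-0.1,-0.9],[0,0,0]],
    [[0.3,0,-0.9],[0,0,0]],
    [[0.4,-0.1,-1],[0,0,0]],
    [[0,0,0],[0,0,0]],
    [[0,0,0],[0,0,0]],
    [[0,0,0],[0,0,0]],
    [[0,0,0],[0,0,0]]
  ]
}}

```text
time_s: 31.05
tool_pos: [507.5, 44.0, 59.1]
eef_rot: [0.171, 2.613, -0.047]
wrist_force: [-1.3, 0.3, 2.7]
width: 0.5
gripper_force: 1.7
```

Emit:
{"op": "carry_out", "data": {
  "series": [
    [[0.3,0,-0.9],[0,0,0]],
    [[0.3,-0.1,-0.9],[0,0,0]],
    [[0.4,0,-1],[0,0,0]],
    [[0,0,0],[0,0,0]],
    [[0,0,0],[0,0,0]],
    [[0,0,0],[0,0,0]],
    [[0,0,0],[0,0,0]],
    [[0,0,0],[0,0,0]],
    [[0,0,0],[0,0,0]],
    [[0,0,0],[0,0,0]]
  ]
}}

```text
time_s: 31.88
tool_pos: [508.4, 43.9, 56.7]
eef_rot: [0.171, 2.613, -0.047]
wrist_force: [-6.6, 0.4, 8.6]
width: 0.1
gripper_force: 4.8
```

Emit:
{"op": "carry_out", "data": {
  "series": [
    [[0.3,0,-0.9],[0,0,0]],
    [[0,0,0],[0,0,0]],
    [[0.3,-0.1,-0.9],[0,0,0]],
    [[0,0,0],[0,0,0]],
    [[0,0,0],[0,0,0]],
    [[0,0,0],[0,0,0]],
    [[0,0,0],[0,0,0]],
    [[0,0,0],[0,0,0]],
    [[0,0,0],[0,0,0]],
    [[0,0,0],[0,0,0]]
  ]
}}

```text
time_s: 32.72
tool_pos: [508.8, 43.9, 56.4]
eef_rot: [0.171, 2.613, -0.047]
wrist_force: [-20.8, 0.7, 18.7]
width: 0.0
gripper_force: 12.2
```

The stop is reached: 28 N with no further travel. I'll release the button and retract.

Emit:
{"op": "carry_out", "data": {
  "series": [
    [[-0.8,0.1,2],[0,0,0]],
    [[-1,0.1,2.8],[0,0,0]],
    [[-1.5,0.2,3.5],[0,0,0]],
    [[-4,0.5,7],[0,0,0]],
    [[-7,0.9,12],[0,0,0]],
    [[-10,1.3,17],[0,0,0]],
    [[-12,1,18],[0,0,0]],
    [[-15,0,10],[0,0,0]],
    [[-15,0,0],[0,0,0]],
    [[-10,0,0],[0,0,0]]
  ]
}}

```text
time_s: 33.55
tool_pos: [442.1, 50.7, 124.7]
eef_rot: [0.173, 2.627, -0.053]
wrist_force: [0.2, 0.0, -0.4]
width: -0.4
gripper_force: 0.0
```

Emit:
{"op": "carry_out", "data": {
  "series": [
    [[-5,-20,10],[0,0,0]],
    [[-5,-20,10],[0,0,0]],
    [[-5,-20,10],[0,0,0]],
    [[0,-20,0],[0,0,0]],
    [[0,-20,0],[0,0,0]],
    [[0,-10,0],[0,0,0]],
    [[0,0,0],[0,0,0]],
    [[0,0,0],[0,0,0]],
    [[0,0,0],[0,0,0]],
    [[0,0,0],[0,0,0]]
  ]
}}

```text
time_s: 34.38
tool_pos: [446.5, -56.0, 157.9]
eef_rot: [0.174, 2.637, -0.055]
wrist_force: [0.5, -0.0, -0.2]
width: 0.0
gripper_force: 0.0
```

```bash
python3 - <<'E'
from h import *
s=get_state(); print(s["time_s"],s["tool_pos"],s["wrist_force"])
for n in P:
    im=capture(n); cv2.imwrite(f"pics/{n}9.png",im[:,:,::-1])
    B=np.array([565.81,37.08,196.92])+18.6*np.array([-.4398,.0582,.8962]); c=proj(n,[B])[0]
    k=blobs(mask(im,(5,120,90),(28,255,255))); k=[q for q in k if np.linalg.norm(q[:,0].mean(0)-c)<25]
    print(n,c,[(cv2.minAreaRect(q)) for q in k[:1]])
    g=[q for q in blobs(mask(im,(45,60,40),(85,255,255)),10)]; print([(q[:,0].mean(0).round(1).tolist(),cv2.contourArea(q)) for q in g if np.linalg.norm(q[:,0].mean(0)-proj(n,[[506,44,57]])[0])<15])
# dark vs lid: plate in top view, plane n=42..46
u=np.array([.8884,-.1176,.4437]); nn=np.array([-.4398,.0582,.8962]); v=np.cross(nn,u); D=np.array([601.6,32.0,124.0])
for n in P:
    im=cv2.imread(f"pics/{n}9.png"); hsv=cv2.cvtColor(im,cv2.COLOR_BGR2HSV)
    c0=proj(n,[D+46*nn])[0]; m=((hsv[:,:,2]>150)&(hsv[:,:,1]<45)).astype(np.uint8)*255
    m=cv2.morphologyEx(m,cv2.MORPH_CLOSE,np.ones((5,5),np.uint8)); m=cv2.morphologyEx(m,cv2.MORPH_OPEN,np.ones((5,5),np.uint8))
    for q in blobs(m,200):
        if np.linalg.norm(q[:,0].mean(0)-c0)<20:
            c,d=ray(n,q[:,0]); o=D+46*nn; X=c+d*(((o-c)@nn)/(d@nn))[:,None]-o; print(n,"lid rect uv",cv2.minAreaRect(np.c_[X@u,X@v].astype(np.float32)))
E
```

```text
34.3833 [446.53095229 -55.97174802 157.92179876] [ 0.51879921 -0.04296514 -0.24869068]
side [286.27218901 201.44406843] [((290.82928466796875, 207.03660583496094), (23.162260055541992, 56.152427673339844), 69.775146484375)]
[([265.0, 247.5], 105.0)]
top [302.74177852 214.01888037] [((302.82281494140625, 210.61119079589844), (4.365724086761475, 47.64799118041992), 7.696051120758057)]
[([296.6, 235.6], 57.5)]
side lid rect uv ((31.22473907470703, -28.085906982421875), (217.90023803710938, 173.39427185058594), 0.043216533958911896)
top lid rect uv ((-23.633255004882812, 4.6932220458984375), (203.40847778320312, 180.3390655517578), 0.00690462114289403)
```

```bash
python3 -c "
from cell import *
print(finish_job())"
```

```text
the job is handed in; nothing more can be done
None
```

The dish is flat on the platform against the lip, the lid is fully down over it, and the start button was pressed to its stop and released. I handed the job in at about 34.5 s of the 67 s allowed; no verdict came back.

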